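# Set up the telescoping phone pole and hold it at full height

### The job

I want to clip my phone on at full height: lift the closed-up telescoping pole out of the wooden phone stand, holding it clear of its side button so that the leg does not slide out, and stand it, still closed, leg-down in the socket of the heavy round foot. Then squeeze the side button in and draw the grip up, past the first stop, to the second and last stop while the leg stays down in the foot. Finish still holding the grip there, fully extended, and leave everything else on the console where it is.

Things in the scene. Friction and masses are not known exactly. Their poses are not given: they have to be found in the camera images.
- pole: Telescoping phone pole, 0.4 kg, upright; origin at the centre of the leg's lower tip, z up, x towards its button side. Leg: steel rod 16 mm thick, rubber tip tapering to 10 mm over the last 7 mm. Black flat-sided grip, 28 mm along x, 26 mm along y, 60 to 175 mm over the tip when closed, slides up the leg; plate and stud on top reach 187 mm.
- pole_grip (a joint): How far the grip is drawn up the leg, m: 0 closed, 0.040 first stop, 0.080 second stop (also the end stop). Button out: a pin locks grip and leg at a stop (1 mm play) and pulling lifts the whole pole. Button kept in: the grip slides freely past the first stop (about 1 N); the leg stays down by its weight (about 3 N), or slides out if the grip is held in the air.
- pole_button (a joint): Travel of the side button, m: 0 out, 0.004 fully in; the pin is clear from about 0.0025. Spring: 1.7 N to start, about 5 N fully in. Let out between stops, it rides on the leg about half in, the grip stays where it was let go, and the button springs out at the next stop; squeeze again to go on.
- button_face (a point): Centre of the side button's outer face: metal pad 14 mm wide, 24 mm tall on the grip's +x side, 19 mm from the pole's axis (15 mm when in), 148 mm over the leg's tip when closed, 27 mm below the grip's top; moves with the grip. Fingers closing along the pole's x over it and the opposite side squeeze it in; gripping along y leaves it free.
- pole_top (a point): Tip of the 8 mm screw stud on top of the pole, on its axis, 187 mm over the leg's tip when closed, 267 mm extended; moves with the grip.
- phone_stand: Fixed wooden phone stand; origin under the axis of its bored hole, on the console. Block 80 mm (x) by 64 mm (y), 48 mm high, with an 18 mm hole, 35 mm deep (floor 13 mm above the console), in which the pole starts; beside it towards +y (32 to 132 mm) the phone ledge with a slanted back rest about 115 mm high.
- foot: Fixed heavy round foot; origin under its centre, on the console. Dark disc 110 mm across and 12 mm high with a metal collar 28 mm across on its middle, 58 mm high over the console: the socket.
- foot_seat (a point): Centre of the socket's floor, 12 mm above the console. The bore is 18 mm across and 46 mm deep, on the vertical axis of the foot.
- foot_mouth (a point): Centre of the socket's mouth, 58 mm above the console; it flares from 18 mm to 27 mm across over its top 10 mm.
- bowl: Bystander: shallow white porcelain bowl, 142 mm across, 38 mm high; origin under its centre.
- keys: Bystander: two keys on a steel ring, about 60 mm long, lying in the bowl; origin near their middle.
- jar: Bystander: clear glass jar with screw-top lid, 84 mm across, 100 mm high; origin under its centre.
- remote: Bystander: grey plastic gate remote, 60 by 36 by 14 mm, lying flat; origin under its centre.
- sunglasses: Bystander: folded black sunglasses, 140 by 46 mm, 22 mm high; origin under their centre.
- vase: Bystander: small clay bud vase with a narrow neck, 80 mm across, 108 mm high; origin under its centre.
Mind the look-alikes: they are no part of the job. Leave any yellow look-alike of the pole alone.

How it is judged:
On the way, in this order (a step that is already met when the one before it is completed fails the run):
1. the pole stands closed, leg-down in the socket of the foot, with its button out (z of pole in the frame of foot_seat below 0.004 m and horizontal distance between pole and foot_seat below 0.005 m and angle between pole's own z axis and vertical below 0.12 rad and value of joint pole_grip below 0.006 m and value of joint pole_button below 0.0015 m), for 0.2 s.
2. the button is in and the grip is being drawn up while the leg stays in the socket (z of pole in the frame of foot_seat below 0.012 m and horizontal distance between pole and foot_seat below 0.006 m and value of joint pole_grip above 0.012 m and value of joint pole_button above 0.0015 m).
At the end, for the whole second after the job is handed in: Grip at the second stop (drawn up over 77 of 80 mm) and still held by the fingers (over 2 N, within 90 mm of the button), at rest; leg in the foot's socket: tip under 12 mm above the socket's floor, within 6 mm of its axis, upright within 0.12 rad (value of joint pole_grip above 0.077 m and z of pole in the frame of foot_seat below 0.012 m and horizontal distance between pole and foot_seat below 0.006 m and angle between pole's own z axis and vertical below 0.12 rad and contact force between the fingers and pole above 2 N and distance between the grasp point and button_face below 0.09 m and linear speed of pole below 0.03 m/s); the arm keeps its last pose, push and grip.
It fails at once if one of the other things on the console was moved more than 20 mm (distance of any of bowl, keys, jar, remote, sunglasses, vase from where it was at the start of the episode above 0.02 m).
It also fails if it takes over 58 s, if anything falls off the work surface, if the arm or the gripper's body presses on something with over 40 N, if the wrist force passes 120 N, or if a joint passes its speed limit or range.

### The arm

A 7-joint arm with a two-finger parallel gripper is mounted at the origin on the work surface. World frame = base frame: x ahead of the robot, y to its left, z up, the work surface at z = 0. Lengths are in m, angles in rad, forces in N, time in s.
With the tool pointing down it reaches from about 0.425 to 0.875 m from the base axis. Payload 4.7 kg.
Tool frame: the origin (TCP) lies at the very end of the fingers, on their centre line; the grasp point (between the pads) lies 19 mm behind it; z points along the fingers, x is the direction in which the jaws open and shut, and the axes are right-handed (so a half turn about z gives the same grasp; the last joint's range is limited). The gripper opens to 87 mm and grips with 3 to 60 N. Pads are 19 mm wide; open, the fingers measure 117 mm over their backs; the gripper's body (75 mm by 190 mm) begins 51 mm behind the grasp point.
Start: joints at [1.33, 0.321, -0.07, 1.45, 0.023, 1.371, -0.057], TCP at [0.164, -0.629, 0.223] pointing down, gripper open.
Joint ranges: [-2.86, 2.86], [-0.3, 2.09], [-1.38, 1.24], [0.06, 2.45], [-1.56, 4.7], [0.09, 2.05], [-2.69, 2.69]. Speed limits (rad/s): [2.57, 2.57, 3.14, 3.14, 3.14, 3.14, 3.14].

### API

Orientations are given as [roll, pitch, yaw] about the fixed x, y, z axes, in that order (R = Rz(yaw) Ry(pitch) Rx(roll)).
In Python, from bench import readout, camera, finish_job, look_for, outline_of gives the robot as it stands.
- The arm moves only by the tool arm_command, never from a script. Its argument "commands" is one flat list of numbers, 5 for each row, row after row: the shift along the world's x, y, z in m, then the turn about the world's z in degrees, then the opening, from 0 (shut) to 1 (fully open). In form: [x, y, z, twist, claw, x, y, z, twist, claw, ...]. A call has 1 to 5 rows; each row is the pose to reach, as a shift and turn from the pose commanded when the call began; what a row does not reach only later rows make up. A row lasts 1/8 s, in which the tool goes at most 62.5 mm and 10.7 degrees, less where a joint would pass 70% of its speed; a pose out of reach is approached as far as the arm can. A call with a gripper value outside its range is refused whole. The fingers move at their own pace and stop on an object; "grip_force" is the grip in N (left out, the last holds). Time passes only in rows, so rows that repeat a pose let the fingers close. It gives the time, the measured TCP pose, the force and the opening at its end, in the units of the state.
- readout.sense(): the state, without advancing time (a new reading comes with each control period).
- camera(name): name is "scene" or "top"; returns a dict with "pixels" (480x640x3 uint8, blue, green, red), "K" (3x3 intrinsics, pixels), "R" (3x3) and "t" (3): a world point X has camera coordinates R X + t. Camera axes: x right, y down, z forward; pixel columns grow to the right and rows downward; lengths in m; the calibration is good to about 2 mm. A picture is of the moment at which its call begins. There is no depth.
- finish_job(): hands the job in, once; it reports no verdict.
Trained networks look in a picture, given as the dict that the camera call returned (one of the last four; its "shot" number tells which), for a name from the list of things; names that differ only in an ending like _2 or _b are one class to them, and where a whole thing is asked for, a point or a joint stands for the part that bears it (a point fixed in the world has none). Each returns a list of dicts, best first, with "p" (0 to 1); they miss things now and then, are a little off and sometimes report something else, mostly with a low value. They report only what shows in the picture. A call takes as long as a camera call. They do not tell look-alikes from the thing itself.
- look_for(picture, query): "xy" ([column, row] in pixels, amid what is visible of it).
- outline_of(picture, query): "mask" (480x640 bool, what is visible of it) and "xy" ([column, row] in pixels, amid what is visible of it).
The state is a dict: "time": time; "qpos": joint angles; "joint_vel": joint speeds; "tau": joint torques, N m; "tool_pos": TCP position; "tcp_rot": TCP orientation; "force": force on the tool from outside, world axes, zero at the start; "moment": the same for the moment, N m; "width": finger opening in m.
Only numpy, scipy, OpenCV 4.12 (cv2) and the standard library are available. Lean on these libraries where they do the work, as an engineer would, in place of code of your own. Each camera call takes 0.05 s, during which the arm holds its last target.

## Working session

There is one attempt and no reset: what is moved stays moved. The work goes in short steps, Python scripts to look and compute and a tool call to move; the robot and the scene stay as the last step left them, time stands still between calls to the robot, and variables do not carry over. Pictures are saved under pics/ and viewed, and the job is handed in when it is done.

Besides the shell and the picture viewer there is one more tool, called after "Emit:" as name(argument=value, ...) on one line, values as JSON. arm_command: Moves the arm, as the interface text tells. Its arguments: {"type":"object","properties":{"commands":{"type":"array","items":{"type":"number"}},"grip_force":{"type":"number"}},"required":["commands"]}

```bash
mkdir -p pics; ls
python3 - <<'E'
from bench import readout,camera
import cv2,numpy as np,pickle
s=readout.sense();print(s)
for n in("scene","top"):
    c=camera(n);cv2.imwrite(f"pics/{n}0.png",c["pixels"]);print(n,c["K"],c["R"],c["t"],c.get("shot"))
    pickle.dump(c,open(f"{n}0.pkl","wb"))
E
```

```text
pics
{'time': 0.0, 'qpos': array([ 1.33005817,  0.32183329, -0.07006914,  1.45167429,  0.02263643,
        1.37081427, -0.05690206]), 'joint_vel': array([ 0.00178877, -0.00027152,  0.00168791,  0.0010753 , -0.00107886,
       -0.0002703 , -0.00075129]), 'tau': array([ 1.04120318e-03, -4.91292572e+01, -4.03748788e-01, -3.12524307e+01,
       -6.40340103e-02,  4.37241001e-02,  1.74054326e-04]), 'tool_pos': array([ 0.16364548, -0.62848407,  0.22145509]), 'tcp_rot': array([ 3.14145278e+00,  1.93766590e-03, -1.31593734e+00]), 'force': array([-1.18017319, -0.5208313 , -0.31940907]), 'moment': array([ 0.02122043, -0.03681532,  0.0354906 ]), 'width': 0.08670108462786834}
scene [[516.21555807   0.         319.15070072]
 [  0.         516.21555807 236.83549876]
 [  0.           0.           1.        ]] [[ 0.11996568  0.99268511  0.01358365]
 [ 0.67015052 -0.07087747 -0.73883331]
 [-0.73246605  0.09773773 -0.67375131]] [ 0.01089851 -0.30193518  1.47013843] 1
top [[467.0759503    0.         310.73477639]
 [  0.         467.0759503  234.49443003]
 [  0.           0.           1.        ]] [[ 0.0121906  -0.99903237 -0.0422577 ]
 [-0.98127504 -0.00382831 -0.19257373]
 [ 0.19222562  0.04381402 -0.9803722 ]] [-0.04994805  0.60241526  0.87089881] 2
```

View pics/scene0.png

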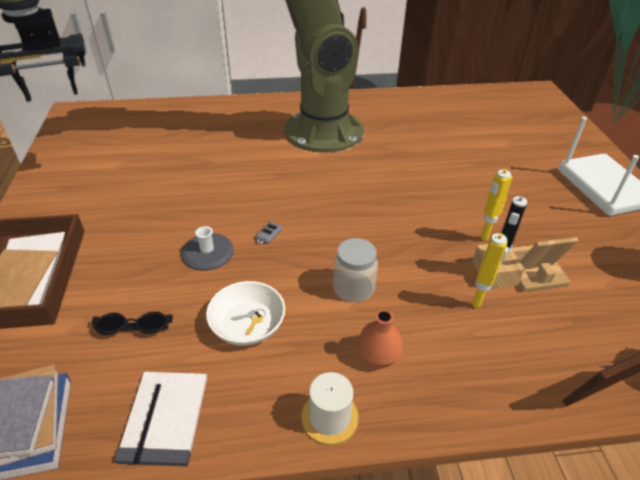

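View pics/top0.png

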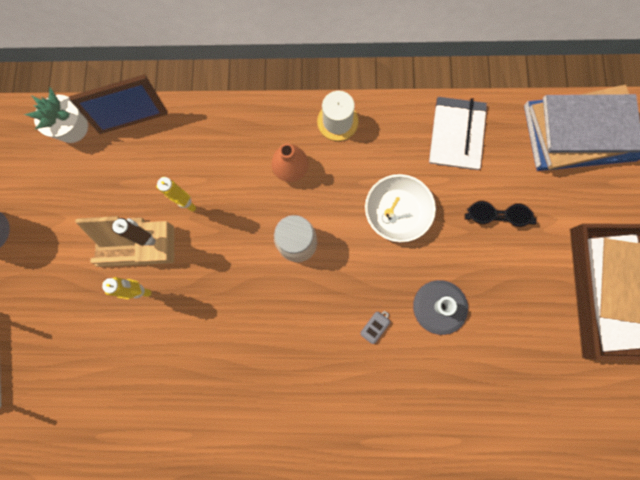

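The scene view shows the black pole at about (513,225) in the wooden stand, with yellow look-alikes at (495,205) and (490,270). The foot is at (206,245), and the top view has it at (442,307). I'll zoom in next.

Run:
```python
import cv2,numpy as np
s=cv2.imread("pics/scene0.png");t=cv2.imread("pics/top0.png")
a=cv2.resize(s[160:320,440:600],(600,600),interpolation=cv2.INTER_CUBIC)
b=cv2.resize(t[160:320,60:220],(600,600),interpolation=cv2.INTER_CUBIC)
cv2.imwrite("pics/a.png",a);cv2.imwrite("pics/b.png",b)
a=cv2.resize(s[210:280,170:240],(400,400),interpolation=cv2.INTER_CUBIC)
b=cv2.resize(t[270:340,405:475],(400,400),interpolation=cv2.INTER_CUBIC)
cv2.imwrite("pics/c.png",np.hstack([a,b]))
```

```text
(no output)
```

View pics/a.png

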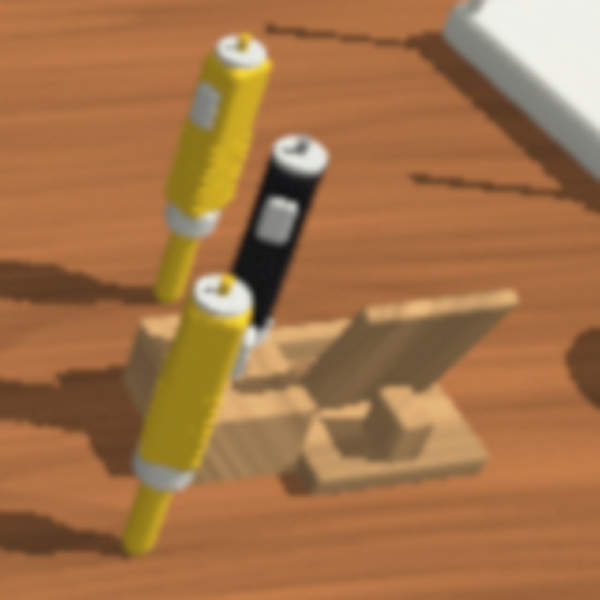

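View pics/b.png

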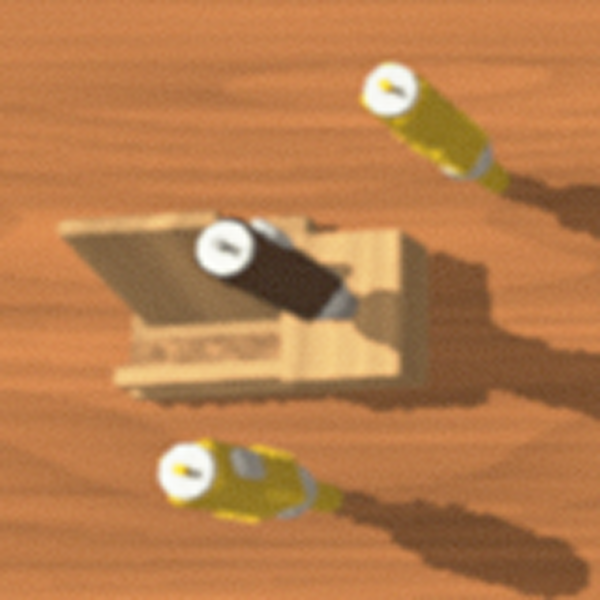

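View pics/c.png

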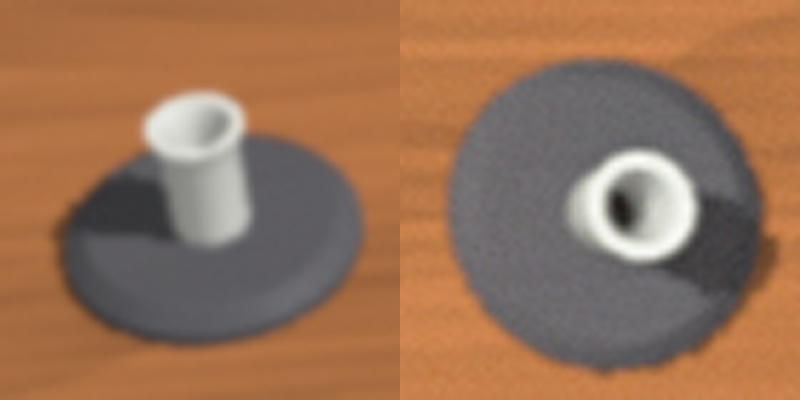

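```bash
cat > h.py <<'E'
import numpy as np,pickle,cv2
from scipy.optimize import least_squares
def load(n): return pickle.load(open(n+".pkl","rb"))
def proj(c,X):
    x=c["R"]@np.asarray(X,float)+c["t"]; x=c["K"]@x; return x[:2]/x[2]
def atz(c,uv,z):
    d=c["R"].T@np.linalg.solve(c["K"],[uv[0],uv[1],1.]); o=-c["R"].T@c["t"]
    return o+d*(z-o[2])/d[2]
def tri(obs): # list (c,uv)
    f=lambda X:np.concatenate([proj(c,X)-uv for c,uv in obs])
    r=least_squares(f,[.6,0,.1]); return r.x,np.abs(r.fun).max()
E
python3 - <<'E'
from h import *
s,t=load("scene0"),load("top0")
S=lambda u,v:(u/3.75+440,v/3.75+160); T=lambda u,v:(u/3.75+60,v/3.75+160)
S2=lambda u,v:(u/400*70+170,v/400*70+210); T2=lambda u,v:((u-400)/400*70+405,v/400*70+270)
off=lambda f,u,v:np.array(f(u,v))-0.5+0.5*0
def show(n,a,b,z):
    a,b=np.array(a)-.4,np.array(b)-.4
    print(n,tri([(s,a),(t,b)]),"scene@z",atz(s,a,z)[:2],"top@z",atz(t,b,z)[:2])
show("poleplate",S(300,154),T(225,248),.192)
show("Yback",S(242,50),T(187,471),.18)
show("Yfront",S(222,293),T(391,90),.18)
show("mouth",S2(195,126),T2(641,207),.058)
show("disc",S2(212,240),T2(605,213),.010)
print("yb foot",atz(s,S(167,296),0),atz(t,T(338,498),0));print("yf foot",atz(s,S(140,550),0),atz(t,T(500,182),0))
# stand corners top face z=.048
for uv in [(400,232),(400,375),(290,225),(283,376)]: print("stand top",atz(t,np.array(T(*uv))-.4,.048)[:2])
for uv in [(278,220)]: print("button", atz(s,np.array(S(*uv))-.4,.161))
print("button top", atz(t,np.array(T(272,233))-.4,.165))
o=lambda c:-c["R"].T@c["t"]
print(o(s),o(t))
E
```

```text
poleplate (array([0.59115918, 0.28150556, 0.18938697]), np.float64(0.013609973928964791)) scene@z [0.59425553 0.27946674] top@z [0.59059182 0.28024913]
Yback (array([0.48911689, 0.29557552, 0.17751904]), np.float64(0.2661870271536486)) scene@z [0.49224143 0.29421692] top@z [0.48879367 0.29396477]
Yfront (array([0.67108313, 0.21381103, 0.17738953]), np.float64(0.10955768811734856)) scene@z [0.67372271 0.21229066] top@z [0.6702087  0.21261895]
mouth (array([ 0.46524467, -0.30668866,  0.05712608]), np.float64(0.12619874680856924)) scene@z [ 0.46616252 -0.3067866 ] top@z [ 0.46520441 -0.30625756]
disc (array([ 0.4655486 , -0.30788405,  0.000527  ]), np.float64(0.21578345388866182)) scene@z [ 0.47544912 -0.30670614] top@z [ 0.4651453 -0.3053037]
yb foot [ 4.89006744e-01  2.98199787e-01 -1.11022302e-16] [0.48840688 0.29242966 0.        ]
yf foot [0.67458344 0.21527897 0.        ] [0.67023751 0.21205063 0.        ]
stand top [0.63068553 0.25168101]
stand top [0.5520018  0.24596053]
stand top [0.63445085 0.31310223]
stand top [0.55106036 0.30983451]
button [0.60614467 0.27212648 0.161     ]
button top [0.60377931 0.27077979 0.165     ]
[ 1.27786106 -0.17590718  0.76727988] [ 0.42433489 -0.08575106  0.96770364]
```

Run:
```python
from h import *
s,t=load("scene0"),load("top0")
P=np.array([.5912,.2808])
outs=[]
for yaw in (-10,-25,-40,-55):
    a=np.radians(yaw);x=np.array([np.cos(a),np.sin(a)]);y=np.array([-x[1],x[0]])
    row=[]
    for c,o in((s,(440,160)),(t,(60,160))):
        im=cv2.resize(c["pixels"][o[1]:o[1]+160,o[0]:o[0]+160],(600,600),interpolation=cv2.INTER_CUBIC)
        pp=lambda X:(((proj(c,X)-np.array(o)+.5)*3.75)).astype(int)
        def poly(pts,col): cv2.polylines(im,[np.array([pp(q) for q in pts])],True,col,1)
        zb=.161
        poly([np.r_[P+x*.019+y*sy,zb+dz] for sy,dz in((-.007,-.012),(.007,-.012),(.007,.012),(-.007,.012))],(0,255,0))
        for z in(.188,.073): poly([np.r_[P+x*sx*.014+y*sy*.013,z] for sx,sy in((1,1),(1,-1),(-1,-1),(-1,1))],(255,255,0))
        row.append(im[100:400,150:450])
        print(yaw,"btn",pp(np.r_[P+x*.019,zb]))
    r=np.vstack(row);cv2.putText(r,str(yaw),(5,20),0,.6,(255,255,255));outs.append(r[:, :])
cv2.imwrite("pics/yaw.png",cv2.resize(np.hstack(outs),(1200,600)))
a=np.hstack(outs);cv2.imwrite("pics/yaw1.png",a[:,:600]);cv2.imwrite("pics/yaw2.png",a[:,600:])
```

```text
-10 btn [291 224]
-10 btn [263 222]
-25 btn [281 223]
-25 btn [272 225]
-40 btn [271 220]
-40 btn [280 231]
-55 btn [261 215]
-55 btn [286 238]
```

View pics/yaw1.png

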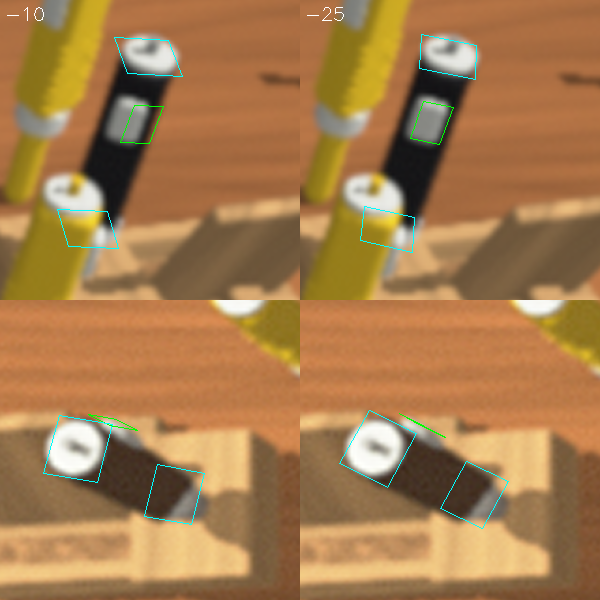

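View pics/yaw2.png

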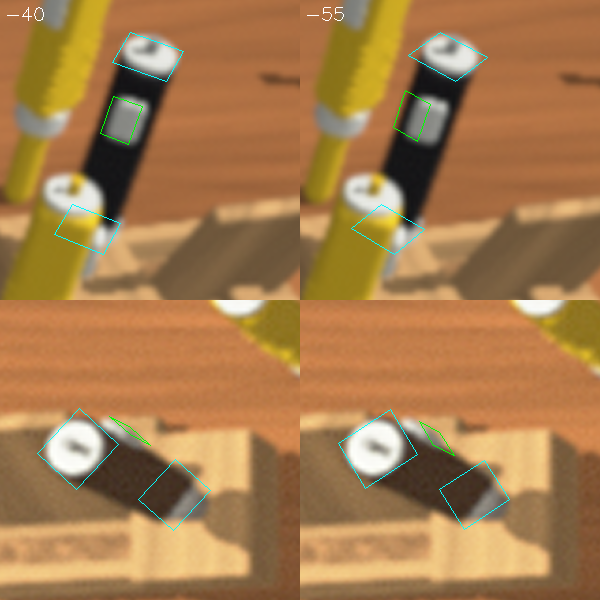

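Emit:
arm_command(commands=[0.04,0.04,0.018,10,1,0.08,0.08,0.036,20,1,0.12,0.12,0.054,30,1,0.16,0.16,0.072,40,1,0.2,0.2,0.09,50,1])

```text
time: 0.72
tool_pos: [0.3648, -0.4274, 0.3128]
tcp_rot: [3.142, 0.0, -0.438]
force: [0.2, 0.1, -0.1]
width: 0.0868
```

Emit:
arm_command(commands=[0.025,0.05,0,10,1,0.05,0.1,0,20,1,0.075,0.155,0,30,1,0.1,0.21,0,40,1,0.12,0.265,0,50,1])

```text
time: 1.35
tool_pos: [0.4842, -0.162, 0.3123]
tcp_rot: [-3.141, 0.0, 0.435]
force: [1.0, -1.2, 0.1]
width: 0.0868
```

Emit:
arm_command(commands=[0.025,0.055,0,10,1,0.05,0.11,0,20,1,0.07,0.165,0,30,1,0.085,0.22,0,37,1,0.095,0.27,0,37,1])

```text
time: 1.98
tool_pos: [0.579, 0.1078, 0.3121]
tcp_rot: [-3.141, -0.0, 1.076]
force: [0.1, 0.1, -0.7]
width: 0.087
```

Run:
```python
from bench import readout
s=readout.sense();print(s["tool_pos"],np.degrees(s["tcp_rot"]) if 0 else s["tcp_rot"]*57.2958,s["qpos"])
```

```text
[0.57897732 0.10781585 0.31211919] [-1.79964006e+02 -7.10602242e-03  6.16677073e+01] [ 0.47766641  0.25452309 -0.85720437  1.44065117  0.19110019  1.53328585
  0.70568978]
```

Emit:
arm_command(commands=[0.004,0.05,0,0,1,0.008,0.1,0,0,1,0.012,0.15,0,0,1,0.012,0.173,0,0,1,0.012,0.173,-0.05,0,1])

```text
time: 2.6
tool_pos: [0.591, 0.2842, 0.2652]
tcp_rot: [3.139, -0.007, 1.08]
force: [0.8, 0.1, -0.6]
width: 0.0872
```

Run:
```python
from bench import readout,camera
import cv2,numpy as np
s=readout.sense();print(s["tool_pos"],s["qpos"])
ims=[]
for n,o in(("scene",(440,130)),("top",(40,150))):
    c=camera(n);ims.append(cv2.resize(c["pixels"][o[1]:o[1]+180,o[0]:o[0]+160],(400,450)))
cv2.imwrite("pics/ab1.png",np.hstack(ims))
```

```text
[0.59104295 0.28421076 0.26521953] [ 0.14587041  0.44052363 -0.88383167  1.35311292  0.33615733  1.49434764
  0.36782211]
```

View pics/ab1.png

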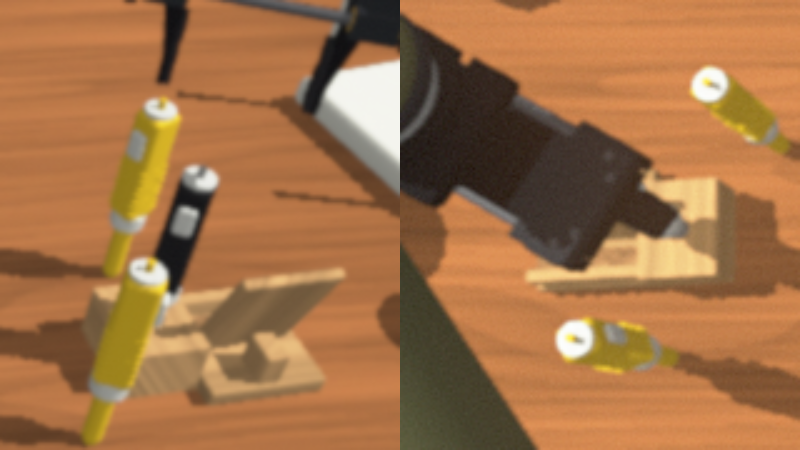

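The open fingers straddle the black pole, at about (205,180) in the left panel. Both yellow poles are clear of them, so I'll descend slowly.

Emit:
arm_command(commands=[0,0,0,0,1,0,0,-0.03,0,1,0,0,-0.06,0,1,0,0,-0.09,0,1,0,0,-0.12,0,1])

```text
time: 3.32
tool_pos: [0.5927, 0.2788, 0.1444]
tcp_rot: [3.139, -0.003, 1.073]
force: [-0.3, 0.1, 0.4]
width: 0.0872
```

Run:
```python
from bench import readout,camera
import cv2,numpy as np
s=readout.sense();print(s["tool_pos"],s["tcp_rot"]*57.3,s["force"])
ims=[]
for n,o in(("scene",(440,130)),("top",(40,150))):
    c=camera(n);ims.append(cv2.resize(c["pixels"][o[1]:o[1]+180,o[0]:o[0]+160],(400,450)))
cv2.imwrite("pics/ab2.png",np.hstack(ims))
```

```text
[0.59265548 0.27884623 0.14443987] [ 1.79860128e+02 -1.68839759e-01  6.14985044e+01] [-0.25165365  0.11630417  0.39759795]
```

View pics/ab2.png

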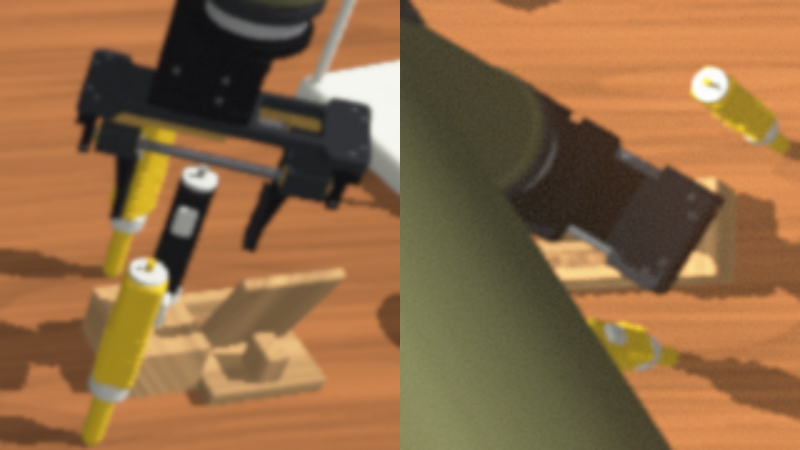

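The fingers are on either side of the grip, and the button at (185,220) faces out between them. I'll close gently.

Emit:
arm_command(commands=[0,0,0,0,0.6,0,0,0,0,0.4,0,0,0,0,0.32,0,0,0,0,0.25,0,0,0,0,0.2], grip_force=6)

```text
time: 4.05
tool_pos: [0.5909, 0.279, 0.1428]
tcp_rot: [3.141, -0.0, 1.075]
force: [0.1, 0.1, 0.3]
width: 0.045
```

Emit:
arm_command(commands=[0,0,0,0,0.2,0,0,0,0,0.2], grip_force=6)

```text
time: 4.3
tool_pos: [0.5908, 0.2792, 0.1425]
tcp_rot: [-3.141, -0.001, 1.075]
force: [1.3, 1.4, -1.9]
width: 0.0262
```

A width of 26.2 mm means I'm gripping across the pole's y faces. I'll firm up the grip and lift.

Emit:
arm_command(commands=[0,0,0,0,0.1,0,0,0,0,0.1,0,0,0.008,0,0.1,0,0,0.018,0,0.1,0,0,0.03,0,0.1], grip_force=25)

```text
time: 4.92
tool_pos: [0.5905, 0.2789, 0.1731]
tcp_rot: [-3.141, 0.0, 1.075]
force: [0.5, -0.5, -2.7]
width: 0.0256
```

Emit:
arm_command(commands=[0,0,0.02,0,0.1,0,0,0.045,0,0.1,0,0,0.075,0,0.1,0,0,0.105,0,0.1,0,0,0.13,0,0.1])

```text
time: 5.55
tool_pos: [0.5908, 0.2784, 0.3054]
tcp_rot: [3.14, -0.0, 1.075]
force: [0.0, 0.1, -3.5]
width: 0.0259
```

Run:
```python
from bench import readout,camera
import cv2,numpy as np
s=readout.sense();print(s["tool_pos"],s["tcp_rot"]*57.3,s["force"],s["width"],s["qpos"])
c=camera("scene");o=(400,60)
cv2.imwrite("pics/lift.png",cv2.resize(c["pixels"][o[1]:o[1]+240,o[0]:o[0]+240],(600,600)))
```

```text
[0.5907805  0.27840508 0.30540565] [ 1.79926423e+02 -9.85723866e-03  6.15737679e+01] [ 0.02351539  0.06971057 -3.5115708 ] 0.02585082982597882 [ 0.14097608  0.42819265 -0.88616957  1.28477883  0.32882901  1.57482394
  0.37773734]
```

View pics/lift.png

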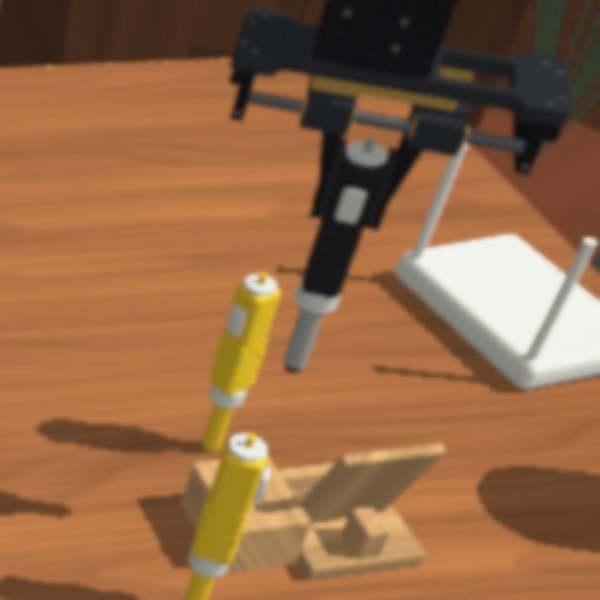

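The pole is out, still closed, and its tip is clear at about (293,368). I'll carry it over to the foot.

Emit:
arm_command(commands=[-0.005,-0.025,0,-4,0.1,-0.013,-0.065,0,-8,0.1,-0.022,-0.105,0,-12,0.1,-0.03,-0.145,0,-16,0.1,-0.038,-0.185,0,-20,0.1])

```text
time: 6.22
tool_pos: [0.552, 0.0923, 0.303]
tcp_rot: [3.141, 0.001, 0.724]
force: [-0.3, 0.3, -3.7]
width: 0.0258
```

Emit:
arm_command(commands=[-0.008,-0.04,0,-4,0.1,-0.016,-0.08,0,-8,0.1,-0.025,-0.12,0,-12,0.1,-0.033,-0.16,0,-16,0.1,-0.042,-0.2,0,-20,0.1])

```text
time: 6.85
tool_pos: [0.5099, -0.1072, 0.3032]
tcp_rot: [3.141, 0.0, 0.375]
force: [-0.8, -0.8, -3.2]
width: 0.0257
```

Emit:
arm_command(commands=[-0.01,-0.045,0,-4,0.1,-0.02,-0.09,0,-8,0.1,-0.03,-0.135,0,-12,0.1,-0.038,-0.17,0,-15,0.1,-0.043,-0.19,0,-15,0.1])

```text
time: 7.48
tool_pos: [0.4669, -0.2979, 0.3026]
tcp_rot: [-3.141, 0.0, 0.113]
force: [0.3, 1.4, -3.4]
width: 0.026
```

Run:
```python
from bench import readout,camera
import cv2,numpy as np,pickle
c=camera("scene");d=camera("top")
pickle.dump(c,open("scene1.pkl","wb"));pickle.dump(d,open("top1.pkl","wb"))
s=readout.sense();print(s["tool_pos"],s["tcp_rot"]*57.3,s["force"],s["width"],s["qpos"])
a=cv2.resize(c["pixels"][100:300,120:320],(400,400),interpolation=cv2.INTER_CUBIC);b=cv2.resize(d["pixels"][200:400,350:550],(400,400),interpolation=cv2.INTER_CUBIC)
cv2.imwrite("pics/foot1.png",np.hstack([a,b]))
```

```text
[ 0.46684146 -0.29818334  0.30230139] [-1.80009938e+02  4.11664469e-02  6.44526096e+00] [-0.36925541 -0.10198265 -3.67132257] 0.02585733798070501 [ 0.94248418  0.11420477 -0.46065026  1.55187952  0.05121014  1.48806056
  0.59264626]
```

View pics/foot1.png

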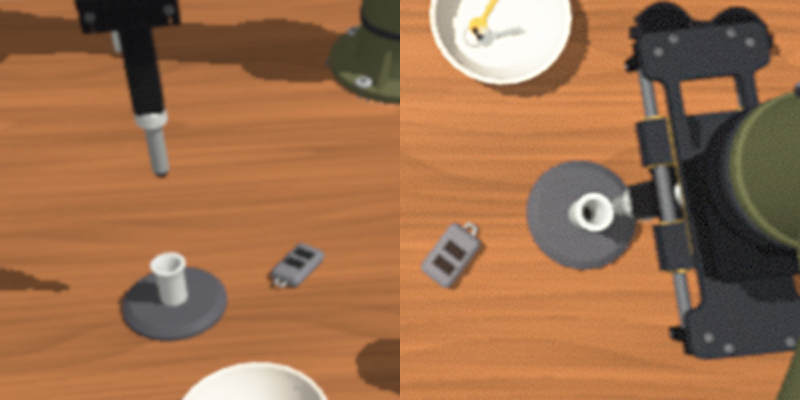

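Emit:
arm_command(commands=[-0.001,-0.0085,0,0,0.1,-0.001,-0.0085,-0.025,0,0.1,-0.001,-0.0085,-0.055,0,0.1,-0.001,-0.0085,-0.08,0,0.1,-0.001,-0.0085,-0.08,0,0.1])

```text
time: 8.2
tool_pos: [0.4663, -0.3023, 0.2207]
tcp_rot: [-3.138, 0.003, 0.118]
force: [-0.5, -0.3, -3.2]
width: 0.0261
```

Run:
```python
from bench import readout,camera
from h import *
c=camera("scene");d=camera("top")
pickle.dump(c,open("scene1.pkl","wb"));pickle.dump(d,open("top1.pkl","wb"))
s=readout.sense();print(s["tool_pos"],s["tcp_rot"]*57.3,s["force"],s["width"])
x,y,z=s["tool_pos"]
zt=z-.1295
print("pred tip px",proj(c,[x,y,zt]),"mouth px",proj(c,[.4655,-.3065,.058]), proj(d,[x,y,zt]),proj(d,[.4655,-.3065,.058]))
a=cv2.resize(c["pixels"][160:280,140:260],(400,400),interpolation=cv2.INTER_CUBIC);b=cv2.resize(d["pixels"][260:360,390:490],(400,400),interpolation=cv2.INTER_CUBIC)
cv2.imwrite("pics/foot2.png",np.hstack([a,b]))
```

```text
[ 0.4677304  -0.30373527  0.2235567 ] [ 1.79990125e+02 -5.95181708e-02  6.71411618e+00] [ 0.32784686 -0.13105341 -3.36438528] 0.02602810224071145
pred tip px [202.769305   218.64685764] mouth px [203.88071663 231.42642821] [450.11135194 303.57257091] [446.89693034 305.66957732]
```

View pics/foot2.png

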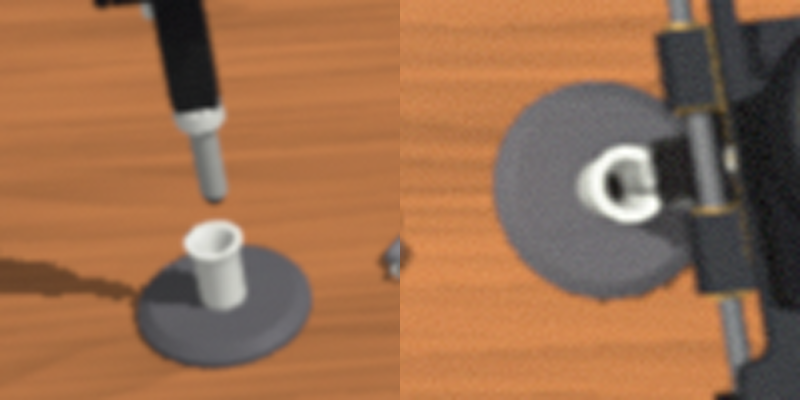

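Emit:
arm_command(commands=[0,0,0,0,0.1,0,0,0,0,0.1,0,0,0,0,0.1])

```text
time: 8.68
tool_pos: [0.467, -0.3047, 0.2232]
tcp_rot: [3.141, -0.001, 0.115]
force: [-0.5, -0.0, -4.1]
width: 0.0261
```

Run:
```python
from bench import readout,camera
from h import *
print(readout.sense()["tool_pos"])
c=camera("scene");s=readout.sense();d=camera("top");
print(s["tool_pos"],readout.sense()["tool_pos"],s["tcp_rot"]*57.3)
x,y,z=s["tool_pos"]
zt=z-.1295
p=proj(c,[x,y,zt]);m=proj(c,[.4655,-.3065,.058])
im=cv2.resize(c["pixels"][190:250,174:234],(600,600),interpolation=cv2.INTER_CUBIC)
f=lambda q:tuple(int(v) for v in (q-np.array([174,190])+.5)*10)
axis=[proj(c,[x,y,zt+k]) for k in (0,.02,.045)]
for q in axis+[m]: cv2.circle(im,f(q),4,(0,0,255),-1)
cv2.imwrite("pics/tip.png",im)
```

```text
[ 0.46701526 -0.30469832  0.22315091]
[ 0.46693589 -0.30466351  0.22299962] [ 0.4668577  -0.30463168  0.22281652] [ 1.79981715e+02 -2.86613857e-02  6.59942167e+00]
```

View pics/tip.png

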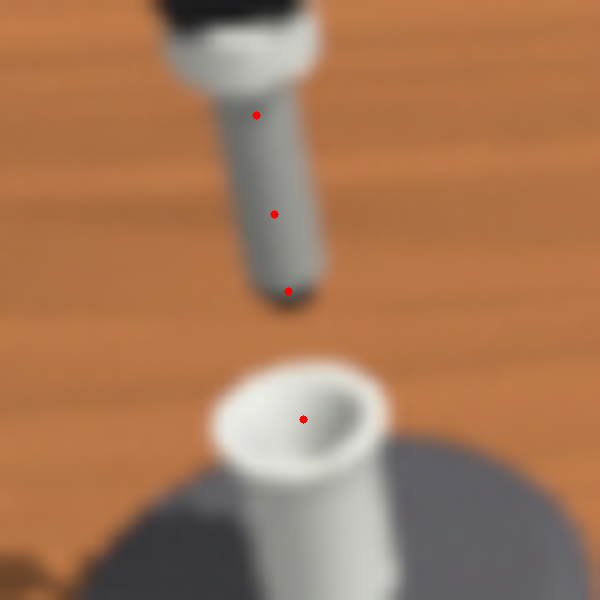

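The TCP model matches the tip seen at (288,292), and the mouth is where I calculated. I'll correct by (-1.3, -1.8) mm and insert.

Emit:
arm_command(commands=[-0.0013,-0.0018,-0.01,0,0.1,-0.0013,-0.0018,-0.025,0,0.1,-0.0013,-0.0018,-0.035,0,0.1,-0.0013,-0.0018,-0.045,0,0.1,-0.0013,-0.0018,-0.05,0,0.1])

```text
time: 9.4
tool_pos: [0.4655, -0.3063, 0.1718]
tcp_rot: [-3.141, 0.0, 0.115]
force: [0.5, -1.3, -2.3]
width: 0.0257
```

Emit:
arm_command(commands=[0,0,-0.008,0,0.1,0,0,-0.016,0,0.1,0,0,-0.022,0,0.1,0,0,-0.027,0,0.1,0,0,-0.029,0,0.1])

```text
time: 10.02
tool_pos: [0.4656, -0.3064, 0.1434]
tcp_rot: [3.141, -0.0, 0.115]
force: [0.1, -0.4, -3.2]
width: 0.0261
```

Emit:
arm_command(commands=[0,0,0,0,0.1,0,0,0,0,0.1])

```text
time: 10.28
tool_pos: [0.4656, -0.3064, 0.1437]
tcp_rot: [3.141, -0.0, 0.115]
force: [1.2, -1.2, -4.3]
width: 0.0256
```

Emit:
arm_command(commands=[0,0,-0.001,0,0.1,0,0,-0.002,0,0.1,0,0,-0.002,0,0.1])

```text
time: 10.65
tool_pos: [0.4657, -0.3064, 0.142]
tcp_rot: [3.141, -0.0, 0.115]
force: [-0.3, -0.4, -1.3]
width: 0.0255
```

The tip is touching the floor of the socket, so I'll release.

Emit:
arm_command(commands=[0,0,0,0,0.35,0,0,0,0,0.45,0,0,0,0,0.7,0,0,0,0,1,0,0,0,0,1])

```text
time: 11.28
tool_pos: [0.4655, -0.3064, 0.1416]
tcp_rot: [3.142, -0.0, 0.115]
force: [0.2, -0.5, -0.5]
width: 0.0616
```

Run:
```python
from bench import readout,camera
from h import *
c=camera("scene");d=camera("top")
pickle.dump(c,open("scene2.pkl","wb"))
s=readout.sense();print(s["tool_pos"],s["tcp_rot"]*57.3,s["force"],s["width"],s["qpos"])
im=cv2.resize(c["pixels"][110:270,140:300],(600,600),interpolation=cv2.INTER_CUBIC)
cv2.imwrite("pics/foot3.png",im)
```

```text
[ 0.46548568 -0.30631157  0.14156277] [-1.80012203e+02 -1.03098337e-03  6.60238029e+00] [ 1.07610231  0.87952788 -0.98103368] 0.06893013914654661 [ 0.9391956   0.209651   -0.45380902  1.77517717  0.09884405  1.17918096
  0.57144332]
```

View pics/foot3.png

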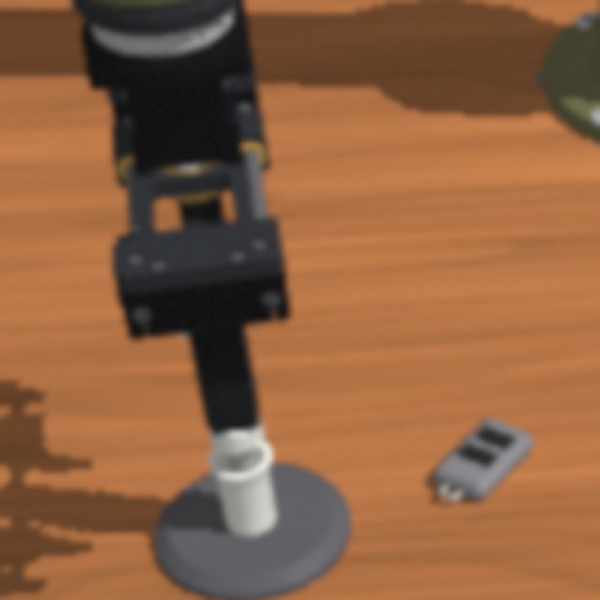

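The pole stands in the socket and the fingers are opening. I'll turn -90° about the pole so the jaws close along its x.

Emit:
arm_command(commands=[0,0,0,0,1,0,0,0,-8,1,0,0,0,-18,1,0,0,0,-28,1,0,0,0,-38,1])

```text
time: 12.0
tool_pos: [0.4655, -0.3063, 0.1416]
tcp_rot: [3.142, -0.0, -0.554]
force: [-0.8, 0.2, 0.6]
width: 0.0872
```

Emit:
arm_command(commands=[0,0,0,-10,1,0,0,0,-20,1,0,0,0,-30,1,0,0,0,-40,1,0,0,0,-48,1])

```text
time: 12.62
tool_pos: [0.4656, -0.3063, 0.1416]
tcp_rot: [3.142, -0.0, -1.391]
force: [0.4, 0.4, 0.2]
width: 0.0868
```

Emit:
arm_command(commands=[0,0,0,-4,1,0,0,0,-4,1,0,0,0,-4,1])

```text
time: 13.0
tool_pos: [0.4655, -0.3063, 0.1416]
tcp_rot: [3.142, -0.0, -1.454]
force: [-0.1, -0.6, -0.3]
width: 0.0871
```

Run:
```python
from bench import readout,camera
from h import *
c=camera("scene");d=camera("top")
s=readout.sense();print(s["tool_pos"],s["tcp_rot"]*57.3,s["force"],s["width"],s["qpos"])
x,y,z=.4655,-.3065,.012
print([proj(c,[x,y,z+k]) for k in (.06,.175,.187)])
im=cv2.resize(c["pixels"][110:270,140:300],(600,600),interpolation=cv2.INTER_CUBIC)
cv2.imwrite("pics/foot4.png",im)
```

```text
[ 0.46551562 -0.30631219  0.14157218] [ 1.80010268e+02 -1.21988483e-03 -8.33608999e+01] [ 0.35161606 -0.03407264 -0.1581126 ] 0.08696187092696758 [ 0.80230765  0.1952459  -0.29904229  1.77990578  0.06202016  1.17561573
 -0.97009581]
[array([202.93933591, 226.29600313]), array([194.51599187, 180.38967151]), array([193.55910868, 175.17475959])]
```

View pics/foot4.png

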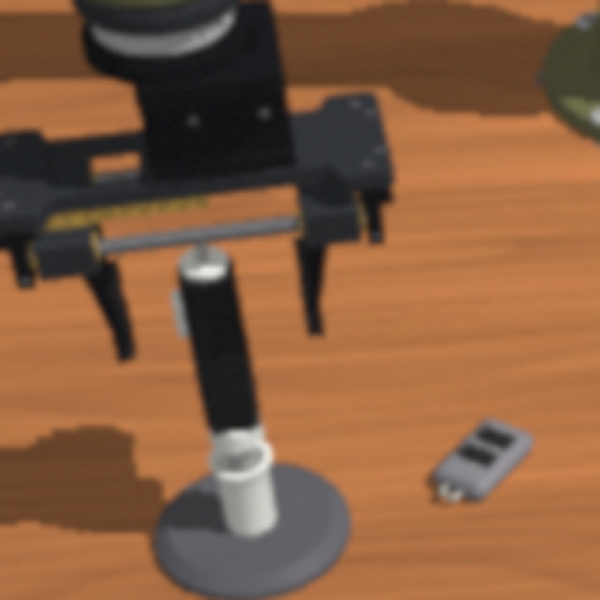

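The pole is seated: its ring is at about (238,437), as predicted. The button at (180,312) lies in line with the left finger. Now I'll squeeze along x.

Emit:
arm_command(commands=[0,0,0,0,0.6,0,0,0,0,0.45,0,0,0,0,0.4,0,0,0,0,0.3,0,0,0,0,0.2], grip_force=20)

```text
time: 13.72
tool_pos: [0.4655, -0.3063, 0.1416]
tcp_rot: [3.142, -0.0, -1.456]
force: [0.8, 0.6, -0.4]
width: 0.045
```

Emit:
arm_command(commands=[0,0,0,0,0.1,0,0,0,0,0.1,0,0,0,0,0.1])

```text
time: 14.1
tool_pos: [0.4655, -0.307, 0.1417]
tcp_rot: [-3.141, -0.001, -1.456]
force: [1.4, -1.9, 0.2]
width: 0.0284
```

The width is 28.4 mm, so the button is fully in. I'll draw up 20 mm first.

Emit:
arm_command(commands=[0,0,0.003,0,0.1,0,0,0.008,0,0.1,0,0,0.014,0,0.1,0,0,0.02,0,0.1,0,0,0.02,0,0.1])

```text
time: 14.72
tool_pos: [0.4658, -0.3064, 0.1624]
tcp_rot: [-3.141, -0.001, -1.456]
force: [0.3, -0.8, -0.7]
width: 0.0282
```

Run:
```python
from bench import readout,camera
from h import *
c=camera("scene");s=readout.sense();print(s["tool_pos"],s["force"],s["width"])
im=cv2.resize(c["pixels"][110:270,140:300],(600,600),interpolation=cv2.INTER_CUBIC)
cv2.imwrite("pics/foot5.png",im)
```

```text
[ 0.46565915 -0.30640622  0.16206527] [ 0.30386308 -3.00021644 -0.7932153 ] 0.028742685768754845
```

View pics/foot5.png

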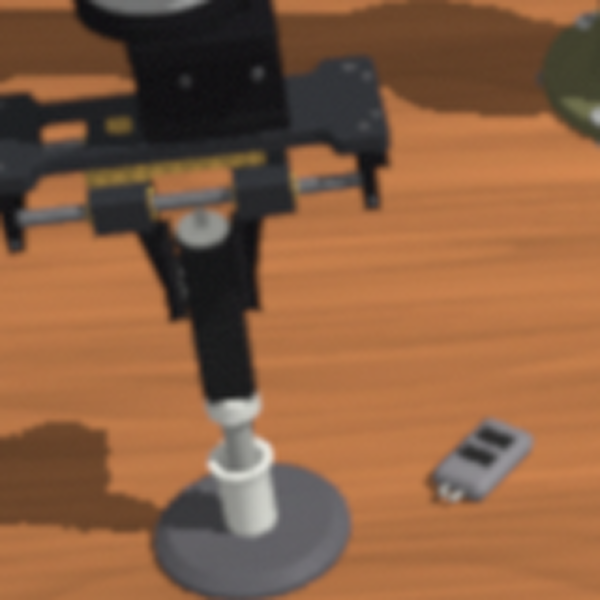

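The vertical force is only about -0.8 N, against -3.5 N with the pole hanging, so the leg is staying down while the grip slides. I'll keep going.

Emit:
arm_command(commands=[0,0,0.006,0,0.1,0,0,0.013,0,0.1,0,0,0.02,0,0.1,0,0,0.027,0,0.1,0,0,0.034,0,0.1])

```text
time: 15.4
tool_pos: [0.4655, -0.3062, 0.1961]
tcp_rot: [3.142, 0.0, -1.455]
force: [0.9, -1.3, -2.0]
width: 0.0286
```

Emit:
arm_command(commands=[0,0,0.007,0,0.1,0,0,0.013,0,0.1,0,0,0.018,0,0.1,0,0,0.022,0,0.1,0,0,0.0235,0,0.1])

```text
time: 16.02
tool_pos: [0.4656, -0.3062, 0.2193]
tcp_rot: [-3.142, -0.0, -1.456]
force: [-0.6, -1.0, -0.6]
width: 0.0288
```

Emit:
arm_command(commands=[0,0,0,0,0.1,0,0,0.001,0,0.1,0,0,0.002,0,0.1,0,0,0.002,0,0.1])

```text
time: 16.52
tool_pos: [0.4655, -0.3063, 0.2211]
tcp_rot: [3.142, -0.0, -1.456]
force: [0.2, -0.8, -1.4]
width: 0.0285
```

Emit:
arm_command(commands=[0,0,0.001,0,0.1,0,0,0.002,0,0.1,0,0,0.002,0,0.1,0,0,0.002,0,0.1])

```text
time: 17.02
tool_pos: [0.4654, -0.3063, 0.2228]
tcp_rot: [3.141, 0.0, -1.456]
force: [-0.1, -1.5, -4.3]
width: 0.0287
```

Run:
```python
from bench import readout,camera
from h import *
F=[];
for n in ("scene","top","scene","top"):
    c=camera(n);s=readout.sense();F.append(s["force"][2]);print(s["tool_pos"],s["force"],s["width"])
    if n=="scene": k=c
x,y=.4655,-.3065
for zz in (.072,.152,.259): print(zz,(proj(k,[x,y,zz])-np.array([140,80])+.5)*3.3333)
cv2.imwrite("pics/foot6.png",cv2.resize(k["pixels"][80:260,140:320],(600,600),interpolation=cv2.INTER_CUBIC))
```

```text
[ 0.46538129 -0.30627456  0.22282918] [ 0.02714139 -1.92192223 -4.69551217] 0.02854661585311626
[ 0.46540062 -0.30627639  0.2229046 ] [ 0.02597378 -0.41424489 -5.03844557] 0.02848055227385727
[ 0.46544521 -0.30627384  0.22294531] [ 0.11997411 -1.02856874 -3.95699256] 0.029186741897769986
[ 0.46542706 -0.30630271  0.22297043] [ 0.07009957 -0.80833791 -4.29895866] 0.02836977212969469
0.072 [211.46233838 489.31511722]
0.152 [192.39221086 385.3849448 ]
0.259 [163.41071659 227.43887486]
```

View pics/foot6.png

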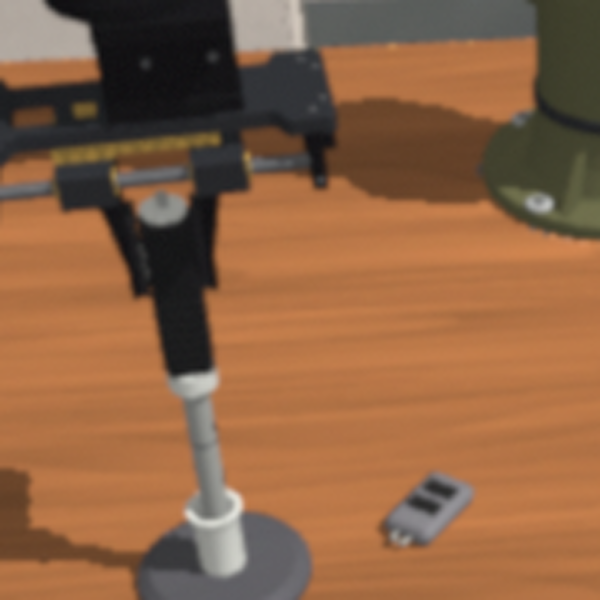

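The force rose to the pole's full weight (about -4.5 N) at +81 mm. That means the end stop is reached with the leg about 1 mm off the socket floor. The ring sits at about (193,383), against a predicted 385. I'll hand in.

Run:
```python
from bench import readout,camera,finish_job
import cv2,numpy as np,pickle
c=camera("scene");cv2.imwrite("pics/end.png",c["pixels"])
s=readout.sense();print(s["tool_pos"],s["force"],np.abs(s["joint_vel"]).max())
print(finish_job())
```

```text
[ 0.46546886 -0.30626853  0.22304283] [-0.38732068 -1.42339454 -4.58730991] 0.002172713532741096
the job is handed in; nothing more can be done
None
```

View pics/end.png

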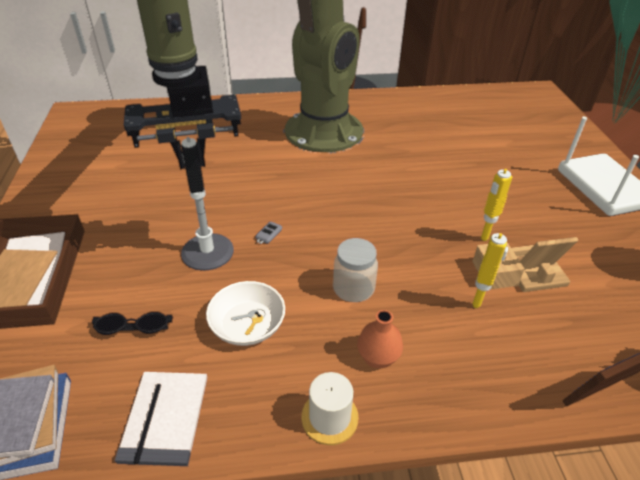

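The pole is standing in the foot's socket, drawn up to the second stop, and the gripper is still holding the grip there. I handed the job in at about 17 s of the 58 s allowed; no verdict is reported.

- **Lift and placing:** I lifted the closed black pole out of the stand by its y faces, clear of the button, and stood it in the foot. The wrist force fell from about 3.5–4 N to about 1 N as the tip touched down. The ring at the bottom of the grip was where a seated, closed pole should have it.
- **Drawing up:** I turned the open gripper 90° about the pole, squeezed the button fully in (width about 28.5 mm) and drew the grip up. The pull stayed at about 0.6–2 N as far as +79.5 mm, so the leg stayed down.
- **End stop:** At about +81 mm the pull rose to about 4.5 N, which is the pole's weight on the end stop. I judge the leg tip to be about 1 mm off the socket floor; the limit is 12 mm.
- **Final state:** The arm was at rest with the 20 N grip set. The last picture shows the pole upright in the foot. The other things and both yellow look-alikes look unmoved in that picture, but I did not measure their positions.

No check failed or disagreed. The leg's depth in the socket is inferred from the arm's height and the forces, because the tip itself could not be seen.

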